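# Shut the recipe tin and slide it into its garage

### The arm

A 6-joint arm with a two-finger parallel gripper is mounted at the origin on a cart in front of the work surface, level with it; the furniture and walls round the work are solid. World frame = base frame: x ahead of the robot, y to its left, z up, the work surface at z = 0. Lengths are in mm, angles in rad, forces in N, time in s.
With the tool pointing down it reaches from about 150 to 775 mm from the base axis. Payload 6.1 kg.
Tool frame: the origin (TCP) lies midway between the tips of the shut fingers; the grasp point (between the pads) lies 19 mm behind it; z points along the fingers, y is the line along which they close (so a half turn about z gives the same grasp; the last joint's range is limited). The gripper opens to 85 mm and grips with 20 to 120 N. Pads are 22 mm wide; open, the fingers measure 114 mm over their backs; the gripper's body (76 mm by 85 mm) begins 54 mm behind the grasp point. The pads swing forward as they close: fully open they stand 13 mm farther back than shut.
Start: joints at [1.318, 0.126, -0.04, 1.405, 0, 1.571], TCP at [131.305, 508.298, 231.295] pointing down, gripper open.
Joint ranges: [-2.72, 2.72], [-0.95, 1.95], [-1.27, 1.35], [-1.78, 2.02], [-1.46, 1.47], [-3.14, 3.14]. Speed limits (rad/s): [2.39, 2.39, 3.01, 3.14, 3.14, 3.14].

### API

Orientations are given as a rotation vector (axis times angle).
In Python, from plant import robot, capture, camera_params, ticket, find_in, regions_of gives the robot as it stands.
- The arm moves only by the tool drive_tool, never from a script. Its argument "plan" is a list of rows, each an object with "slide": the shift along the tool's x, y, z in mm, a list of three; "turn": the turn, a rotation vector about the tool's x, y, z in rad, a list of three; "claw": the finger opening in mm, from 0 to 85.4. In form: [{"slide": [tx, ty, tz], "turn": [rx, ry, rz], "claw": claw}, ...]. A call has 1 to 8 rows; each row shifts and turns the commanded pose from where the row before left it, along the tool's axes as they then stand; what a row does not reach is not made up. A row lasts 1/12 s, in which the tool goes at most 41.7 mm and 7.16 degrees, less where a joint would pass 70% of its speed; a pose out of reach is approached as far as the arm can. A call is refused whole if a number of a shift passes 41.7 or a number of a turn 0.125, either way. A call with a gripper value outside its range is refused whole. The fingers move at their own pace and stop on an object; "grip_force" is the grip in N (left out, the last holds). Time passes only in rows, so rows that do not move let the fingers close. It gives the time, the measured TCP pose, the force, the opening and the grip force at its end, in the units of the state.
- robot.read_state(): the state, without advancing time (a new reading comes with each control period).
- capture(name): name is "scene" or "side" or "wrist"; returns the picture (420x560x3 uint8, blue, green, red); there is no depth.
- camera_params(name): a dict with "intrinsics" (3x3 intrinsics, pixels), "D" ([k1, k2, p1, p2, k3] as OpenCV has them; the pictures are not rectified), "camera_from_world" (4x4, takes a point from world to camera coordinates); the wrist camera has in their place "tool_from_camera" (4x4, takes a point from camera to tool coordinates, whose origin is the TCP and whose axes are the flange's). Camera axes: x right, y down, z forward; pixel columns grow to the right and rows downward; lengths in mm; the calibration is good to about 2 mm. A picture is of the moment at which its call begins: read the wrist's pose just before it. camera_params takes no time and is no camera call.
- ticket.job_done(): hands the job in; it is judged then, once.
Trained networks look in the newest picture that a camera, given by its name, has taken for a name from the list of things; names that differ only in an ending like _2 or _b are one class to them, and where a whole thing is asked for, a point or a joint stands for the part that bears it (a point fixed in the world has none). Each returns a list of dicts, best first, with "score" (0 to 1); they miss things now and then, are a little off and sometimes report something else, mostly with a low value. They report only what shows in the picture. A call takes as long as a camera call. They do not tell look-alikes from the thing itself.
- find_in(target, camera): "box" ([left, top, width, height] in pixels, round what is visible of it).
- regions_of(target, camera): "pixels" (420x560 bool, what is visible of it) and "box" ([left, top, width, height] in pixels, round what is visible of it).
The state is a dict: "time_s": time; "q": joint angles; "joint_vel": joint speeds; "joint_torque": joint torques, N m; "position": TCP position; "ee_rot": TCP orientation; "ft_force": force on the tool from outside, world axes, zero at the start; "wrist_torque": the same for the moment, N m; "finger_gap": finger opening in mm; "grasp_force": force on a finger pad.
Only numpy, scipy, OpenCV 4.12 (cv2) and the standard library are available. Lean on these libraries where they do the work, as an engineer would, in place of code of your own. Each camera call takes 0.05 s, during which the arm holds its last target. There are 200 camera calls.

### The job

The recipe tin stands open on its pulled-out tray. First, with the tray still out, push the tin's lid completely shut with the fingertips; then push the tray all the way home with the fingertips, gently, without slamming it or ramming it against its stop, so that the tin goes into the wooden garage. Only push: do not lift the tin, and leave the three spice jars where they stand.

Things in the scene. Friction and masses are not known exactly. Their poses are not given: they have to be found in the camera images.
- garage: Dark wooden open-fronted box ('garage') fixed to the worktop: 148 mm deep (x), 206 mm wide (y), 122 mm high (z). Origin: centre of its width on the worktop, 75 mm behind its front opening. Its own -x points out of the opening towards the robot and is the direction in which the tray slides out; its yaw varies from -0.10 to 0.45 rad. Tray and tin share its direction (tin within 0.03 rad).
- tray (a joint): Slide of the light wooden tray in the garage, m: 0 is fully home (hard stop), grows as it comes out along the garage's -x, at most 0.18; starts 0.15 to 0.17 out. It slides stiffly (about 1.5 N) and stays where it is left.
- tray_front (a point): Point on the outer (robot-side) face of the tray's upright front panel, at the middle of its width, 45 mm above the worktop. The panel is 190 mm wide, 12 mm thick, from 3 to 65 mm above the worktop, a small steel plate at its middle. When the tray is home this face stands 50 mm in front of the garage's front edge.
- tin_center (a point): Centre (half-way up, with the lid shut) of the brown painted recipe tin, 121 (x, with the tab) x 160 (y) x 88 mm high, about 0.4 kg, standing loose on the tray's floor 10 mm above the worktop within low lips. Axes as the garage's; the lid's top, when shut, is 44 mm above this point and 98 mm above the worktop.
- recipe_tin_lid (a joint): Hinge of the tin's lid, rad: 0 is shut, grows as it opens; near 1.57 the lid stands upright, at 1.83 it leans back to its stop. Starts 1.4 to 1.75. The hinge line runs along y at the back of the tin: 58 mm behind (+x) and 40 mm above tin_center. The hinge has light friction that holds the lid while it stands open more than about 1 rad; below about 0.8 rad it sinks shut by its own weight. The lid is a flat panel with 16 mm rims turned down (towards the inside of the tin).
- lid_edge (a point): Middle of the lid's free (front) edge on its outer face, 109 mm from the hinge line, the top of the lid while it stands open; a thumb tab 30 mm wide reaches 9 mm further. The outer face looks to the garage (+x) when open, upward when shut.
- jar_mace_center (a point): Centre of a small red-capped spice jar, 40 mm across, 68 mm high, standing loose on the garage's roof; leave it alone.
- jar_soda_center (a point): Centre of a small white-capped, blue-labelled jar, 40 mm across, 72 mm high, standing loose on the garage's roof; leave it alone.
- jar_dill_center (a point): Centre of a grey-capped spice jar, 45 mm across, 92 mm high, standing loose on the worktop to the right of the garage and tray; leave it alone.
Not all that is in view belongs to the job. Of the things that look like the part that bears tin_center, the larger one is meant.

How it is judged (in metres and radians):
On the way, in this order (a step that is already met when the one before it is completed fails the run):
1. the lid is shut while the tray is still out (at least 0.10 m) (value of joint recipe_tin_lid below 0.06 rad and value of joint tray above 0.1 m), for 0.2 s.
2. the tray is home with the lid still shut (value of joint recipe_tin_lid below 0.06 rad and value of joint tray below 0.005 m), for 0.2 s.
At the end, for the whole second after the job is handed in: The tray is within 5 mm of home, the lid is within 0.06 rad of shut, the tin stands upright in the garage, and each jar is within 25 mm of where it stood (all of step 2 and x of tin_center in the frame of garage between -0.045 and 0.02 m and angle between tin_center's own z axis and vertical below 0.05 rad and distance of each of jar_mace_center, jar_soda_center, jar_dill_center from where it was at the start of the episode below 0.025 m); the robot touches nothing.
It fails at once if the tray or the garage is rammed: the fingers press on it with over 25 N (contact force between the fingers and garage above 25 N).
It fails at once if the arm or the gripper's body, not the fingers, pushes the tin, the tray or the garage (over 8 N) (contact force between the arm and recipe_tin above 8 N or contact force between the arm and garage above 8 N).
It fails at once if the tin is lifted off the tray (more than 15 mm) or tipped (more than 0.25 rad) (height (world z) of tin_center above 0.069 m or angle between tin_center's own z axis and vertical above 0.25 rad).
It fails at once if the tray is slammed (closing faster than 0.4 m/s) (velocity of joint tray below -0.4 m/s).
It fails at once if a spice jar is displaced by more than 25 mm (lifted, carried or knocked) (distance of any of jar_mace_center, jar_soda_center, jar_dill_center from where it was at the start of the episode above 0.025 m).
It also fails if it takes over 51 s, if anything falls off the work surface, if the arm or the gripper's body presses on something with over 40 N, if the wrist force passes 120 N, or if a joint passes its speed limit or range.

## Working session

There is one attempt and no reset: what is moved stays moved. The work goes in short steps, Python scripts to look and compute and a tool call to move; the robot and the scene stay as the last step left them, time stands still between calls to the robot, and variables do not carry over. Pictures are saved under pics/ and viewed, at most 10 in all, crops included, and the job is handed in when it is done.

Besides the shell and the picture viewer there is one more tool, called after ">>>" as name([rows], argument=value, ...), one row to a line, values as JSON. drive_tool: Moves the arm, as the interface text tells. Its arguments: {"type":"object","properties":{"plan":{"type":"array","items":{"type":"object","properties":{"slide":{"type":"array","items":{"type":"number"}},"turn":{"type":"array","items":{"type":"number"}},"claw":{"type":"number"}}}},"grip_force":{"type":"number"}},"required":["plan"]}

```bash
ls; mkdir -p pics; python3 - <<'E'
from plant import robot,capture,camera_params,find_in
import cv2,numpy as np
np.set_printoptions(precision=3,suppress=True)
s=robot.read_state();print(s['time_s'],s['position'],s['ee_rot'])
ims=[]
for c in ['scene','side']:
    im=capture(c);ims.append(im);p=camera_params(c);print(c,p['intrinsics'].tolist() if hasattr(p['intrinsics'],'tolist') else p['intrinsics'],p['D'],np.array(p['camera_from_world']))
    cv2.imwrite(f'pics/{c}0.png',im)
    for t in ['garage','tray_front','tin_center','lid_edge','jar_dill_center','jar_mace_center','jar_soda_center']:
        print(t,[(d['score'],d['box']) for d in find_in(t,c)[:3]])
cv2.imwrite('pics/both0.png',cv2.resize(np.vstack(ims),None,fx=.7,fy=.7))
print(camera_params('wrist'))
E
```

```text
pics
0.0 [131.198 507.917 230.523] [-0.396 -3.116  0.002]
scene [[458.4167435217797, 0.0, 277.28590452665304], [0.0, 458.4167435217797, 213.90024772049637], [0.0, 0.0, 1.0]] [-0.091  0.     0.     0.     0.   ] [[ -0.902  -0.433   0.002 549.161]
 [ -0.338   0.702  -0.627 355.06 ]
 [  0.27   -0.566  -0.779 722.54 ]
 [  0.      0.      0.      1.   ]]
garage [(0.78, [155.6, 185.1, 221.7, 169.4])]
tray_front [(0.94, [251.8, 256.2, 125.2, 98.0])]
tin_center [(0.96, [341.7, 187.0, 44.3, 62.8]), (0.79, [258.5, 185.2, 84.5, 146.8])]
lid_edge [(0.87, [258.2, 186.7, 55.1, 109.8]), (0.86, [343.6, 187.5, 36.1, 47.3]), (0.22, [256.2, 186.4, 88.5, 144.6])]
jar_dill_center [(0.72, [288.2, 187.4, 22.3, 40.1])]
jar_mace_center [(0.82, [201.9, 167.6, 25.4, 35.6])]
jar_soda_center [(0.61, [167.7, 215.0, 32.3, 41.8])]
side [[465.1374478981487, 0.0, 275.9758626886572], [0.0, 465.1374478981487, 199.801906301188], [0.0, 0.0, 1.0]] [-0.038  0.     0.     0.     0.   ] [[   0.992    0.125   -0.021 -659.157]
 [   0.043   -0.487   -0.872   17.503]
 [  -0.119    0.865   -0.488 1161.48 ]
 [   0.       0.       0.       1.   ]]
garage [(0.83, [169.6, 156.6, 171.6, 98.1])]
tray_front [(0.87, [170.5, 179.8, 94.4, 68.0])]
tin_center [(0.92, [160.5, 236.0, 46.7, 59.7]), (0.58, [201.4, 128.8, 58.2, 104.8])]
lid_edge [(0.88, [162.0, 233.6, 44.0, 41.4])]
jar_dill_center [(0.62, [246.0, 217.7, 18.2, 49.1])]
jar_mace_center [(0.75, [308.4, 160.5, 22.7, 32.3])]
jar_soda_center [(0.82, [311.6, 132.8, 15.5, 32.2])]
{'intrinsics': array([[289.545,   0.   , 276.252],
       [  0.   , 289.545, 211.895],
       [  0.   ,   0.   ,   1.   ]]), 'D': array([0.01, 0.  , 0.  , 0.  , 0.  ]), 'tool_from_camera': array([[   0.001,   -0.952,   -0.306,   79.481],
       [   1.   ,    0.001,   -0.001,    0.829],
       [   0.001,   -0.306,    0.952, -141.846],
       [   0.   ,    0.   ,    0.   ,    1.   ]])}
```

View pics/scene0.png

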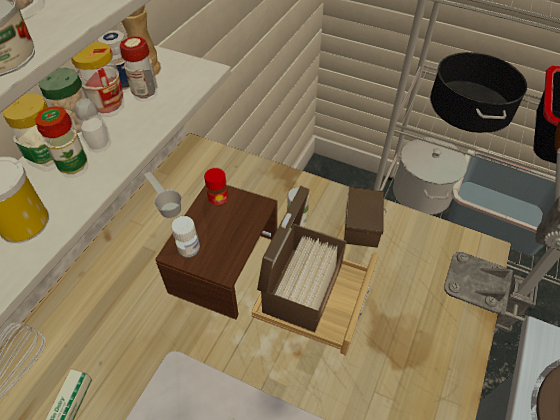

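View pics/side0.png

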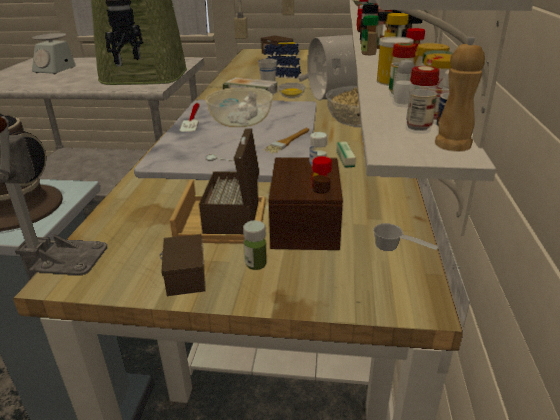

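The real tin is the larger, open one: scene (300,275), side (230,190). The small shut tin is a decoy: scene (365,215), side (184,264). I'll check this in one close crop pair.

```bash
python3 - <<'E'
import cv2,numpy as np
a=cv2.imread('pics/scene0.png')[155:365,150:400];b=cv2.imread('pics/side0.png')[120:300,150:350]
cv2.imwrite('pics/ca.png',cv2.resize(a,None,fx=2.8,fy=2.8,interpolation=2));cv2.imwrite('pics/cb.png',cv2.resize(b,None,fx=3.2,fy=3.2,interpolation=2))
E
```

```text
(no output)
```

View pics/ca.png

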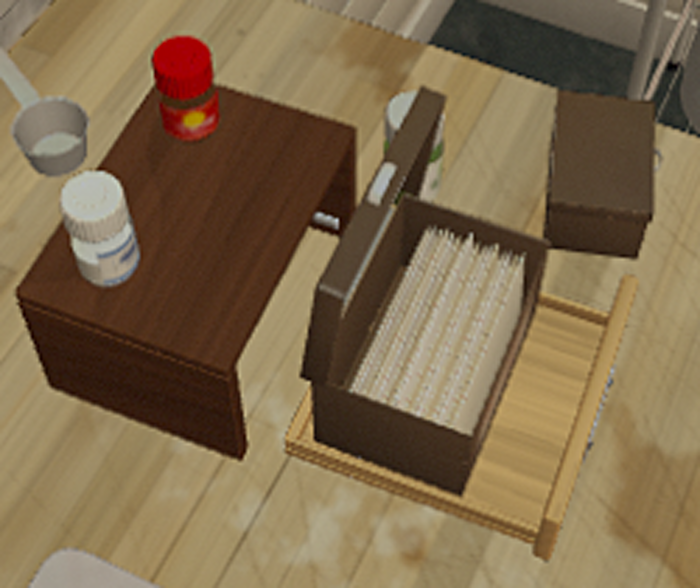

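View pics/cb.png

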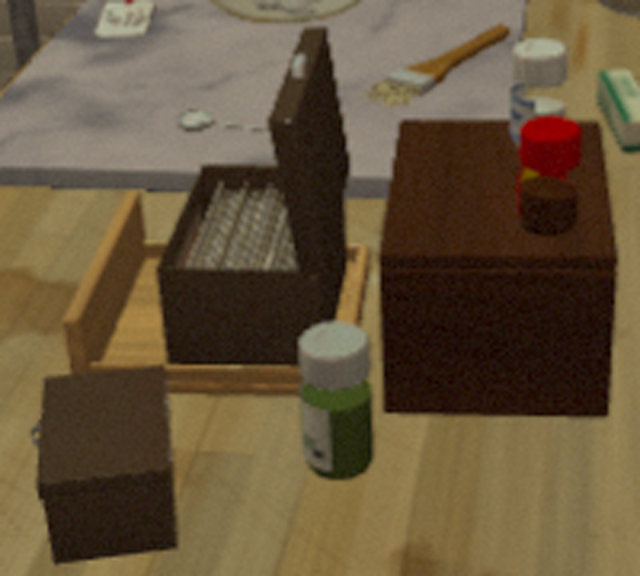

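The crops confirm it. The large open tin stands on the tray with its lid upright (scene crop about (380,250)). The shut small box at the right (600,170) is the decoy. Next I'll triangulate the corner features.

```bash
cat > h.py <<'E'
import cv2,numpy as np
from plant import robot,capture,camera_params
np.set_printoptions(precision=1,suppress=True)
def ray(c,uv):
    p=camera_params(c);K=np.array(p['intrinsics']);D=np.array(p['D']);T=np.array(p['camera_from_world'])
    n=cv2.undistortPoints(np.array([[uv]],float),K,D)[0,0]
    d=T[:3,:3].T@np.array([*n,1]);return -T[:3,:3].T@T[:3,3],d/np.linalg.norm(d)
def tri(*obs):
    A=0;b=0
    R=[ray(*o) for o in obs]
    for o,d in R:
        P=np.eye(3)-np.outer(d,d);A=A+P;b=b+P@o
    x=np.linalg.solve(A,b);return x,max(np.linalg.norm((np.eye(3)-np.outer(d,d))@(x-o)) for o,d in R)
def plane(c,uv,z):
    o,d=ray(c,uv);return o+d*(z-o[2])/d[2]
E
python3 - <<'E'
from h import *
A=lambda u,v:('scene',(150+u/2.8,155+v/2.8)); B=lambda u,v:('side',(150+u/3.2,120+v/3.2))
for n,a,b in [('garFR',(357,127),(383,266)),('garFL',(235,373),(402,122)),('garBL',(20,293),(600,122)),
 ('panR',(634,278),(69,325)),('panL',(547,525),(135,195)),
 ('lidRout',(425,88),(297,127)),('lidRin',(443,97),(276,120)),('lidLout',(320,290),(327,32)),('lidLin',(348,295),(310,35)),
 ('tinFR',(549,243),(162,270)),('tinFL',(473,433),(205,168)),('tab',(380,182),(298,66)),('dillcap',(405,100),(333,340)),('soda',(93,185),(540,52)),('mace',(183,50),(551,130))]:
    x,e=tri(A(*a),B(*b));print(n,x,e)
for n,uv in [('garBotL',(243,460))]: print(n,plane(*A(*uv),0))
print(plane(*B(385,408),0),plane(*B(607,412),0), 'smalltin',[plane(*A(*p),0) for p in [(640,257),(550,245)]],[plane(*B(*p),0) for p in [(55,560),(175,548)]])
E
```

```text
garFR [ 668.3 -120.8  112.5] 1.1864872379671305
garFL [651.7  86.4 116.1] 3.61099816489224
garBL [798.3  95.6 117. ] 2.5586448050216375
panR [ 459.4 -122.3   58.7] 1.0579134444113174
panL [449.8  68.7  56.9] 0.015655525209331694
lidRout [ 614.3 -102.6  196.5] 2.218311971147363
lidRin [600.6 -98.5 198.9] 2.229700062831147
lidLout [605.6  58.4 196.6] 1.8009413612759335
lidLin [592.5  54.2 195.3] 3.4881308626362473
tinFR [ 518.7 -101.1   91. ] 2.1179655708617413
tinFL [510.7  49.3  91.5] 1.8798295701842191
tab [602.8 -19.5 203. ] 1.0705303727422895
dillcap [ 650.2 -175.1   92.8] 4.012928568767574
soda [757.8  47.4 191. ] 0.7545793358152895
mace [769.1 -73.5 187.3] 0.19352575031748107
garBotL [650.8  87.4   0. ]
[ 666.5 -112.8    0. ] [ 812.3 -103.5    0. ] smalltin [array([ 463.3, -184.8,    0. ]), array([ 528., -166.,    0.])] [array([ 496.8, -282.4,    0. ]), array([ 563.7, -264.7,    0. ])]
```

>>> drive_tool([
  {"slide":[0,0,-20],"turn":[0,0,-0.104],"claw":0},
  {"slide":[0,0,-20],"turn":[0,0,-0.104],"claw":0},
  {"slide":[0,0,0],"turn":[0,0,-0.104],"claw":0},
  {"slide":[-20,-20,0],"turn":[0,0,0],"claw":0},
  {"slide":[-25,-25,0],"turn":[0,0,0],"claw":0},
  {"slide":[-25,-25,0],"turn":[0,0,0],"claw":0},
  {"slide":[-25,-25,0],"turn":[0,0,0],"claw":0},
  {"slide":[-25,-25,0],"turn":[0,0,0],"claw":0},
])

```text
time_s: 1.47
position: [259.0, 394.5, 271.4]
ee_rot: [-0.094, 3.14, 0.0]
ft_force: [0.9, 0.4, -0.2]
finger_gap: -0.1
grasp_force: 0.0
```

>>> drive_tool([
  {"slide":[-22,-27,0],"turn":[0,0,0],"claw":0},
  {"slide":[-22,-27,0],"turn":[0,0,0],"claw":0},
  {"slide":[-22,-27,0],"turn":[0,0,0],"claw":0},
  {"slide":[-22,-27,0],"turn":[0,0,0],"claw":0},
  {"slide":[-22,-27,0],"turn":[0,0,0],"claw":0},
  {"slide":[-22,-27,0],"turn":[0,0,0],"claw":0},
  {"slide":[-22,-27,0],"turn":[0,0,0],"claw":0},
  {"slide":[-22,-27,0],"turn":[0,0,0],"claw":0},
])

```text
time_s: 2.13
position: [447.6, 188.9, 271.5]
ee_rot: [-0.093, 3.14, 0.0]
ft_force: [0.6, 0.7, 0.3]
finger_gap: -0.3
grasp_force: 0.0
```

>>> drive_tool([
  {"slide":[-22,-27,0],"turn":[0,0,0],"claw":0},
  {"slide":[-22,-27,0],"turn":[0,0,0],"claw":0},
  {"slide":[-22,-27,0],"turn":[0,0,0],"claw":0},
  {"slide":[-22,-27,0],"turn":[0,0,0],"claw":0},
  {"slide":[-22,-27,0],"turn":[0,0,0],"claw":0},
  {"slide":[-22,-27,0],"turn":[0,0,0],"claw":0},
  {"slide":[-22,-27,0],"turn":[0,0,0],"claw":0},
  {"slide":[0,0,0],"turn":[0,0,0],"claw":0},
])

```text
time_s: 2.8
position: [614.7, 6.6, 269.3]
ee_rot: [0.086, -3.14, 0.003]
ft_force: [-1.4, 0.4, -0.8]
finger_gap: 0.1
grasp_force: 0.0
```

>>> drive_tool([
  {"slide":[-16,-15,0],"turn":[0,0,0],"claw":0},
  {"slide":[-16,-15,0],"turn":[0,0,0],"claw":0},
  {"slide":[0,0,0],"turn":[0,0,0],"claw":0},
  {"slide":[0,0,25],"turn":[0,0,0],"claw":0},
  {"slide":[0,0,25],"turn":[0,0,0],"claw":0},
  {"slide":[0,0,25],"turn":[0,0,0],"claw":0},
  {"slide":[0,0,22],"turn":[0,0,0],"claw":0},
  {"slide":[0,0,0],"turn":[0,0,0],"claw":0},
])

```text
time_s: 3.47
position: [642.5, -16.5, 169.3]
ee_rot: [0.093, -3.132, -0.001]
ft_force: [0.4, -0.5, -1.1]
finger_gap: -0.0
grasp_force: 0.0
```

```bash
python3 - <<'E'
from h import *
s=robot.read_state();print(s['position'],s['ft_force'])
a=capture('scene');b=capture('side')
a=cv2.resize(a[120:340,200:420],(500,500),interpolation=2);b=cv2.resize(b[60:260,150:350],(500,500),interpolation=2)
cv2.imwrite('pics/c1.png',cv2.resize(np.hstack([a,b]),(800,400)))
E
```

```text
[642.5 -16.5 169.3] [ 0.4 -0.5 -1.1]
```

View pics/c1.png

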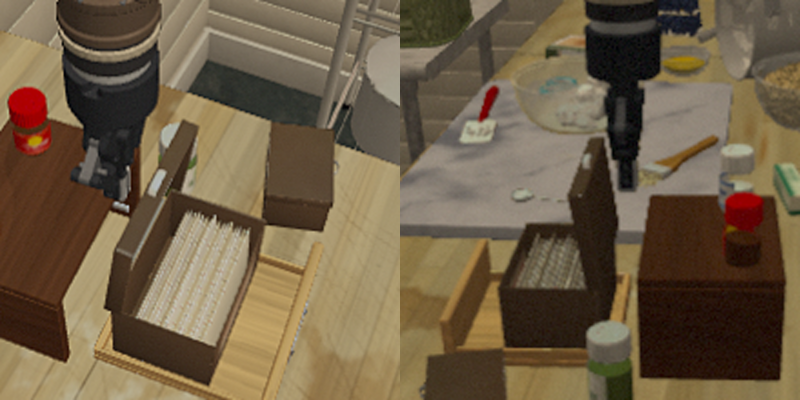

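The fingertip (side view, 625,185) is in the gap between the lid and the garage, with clearance. Now I'll push the lid forward slowly.

>>> drive_tool([
  {"slide":[7,0,0],"turn":[0,0,0],"claw":0},
  {"slide":[7,0,0],"turn":[0,0,0],"claw":0},
  {"slide":[7,0,0],"turn":[0,0,0],"claw":0},
  {"slide":[7,0,0],"turn":[0,0,0],"claw":0},
  {"slide":[7,0,0],"turn":[0,0,0],"claw":0},
  {"slide":[7,0,0],"turn":[0,0,0],"claw":0},
  {"slide":[7,0,0],"turn":[0,0,0],"claw":0},
  {"slide":[7,0,0],"turn":[0,0,0],"claw":0},
])

```text
time_s: 4.23
position: [588.6, -20.6, 174.5]
ee_rot: [-0.093, 3.14, -0.0]
ft_force: [1.0, 0.9, -0.0]
finger_gap: 0.1
grasp_force: 0.2
```

>>> drive_tool([
  {"slide":[7,0,2],"turn":[0,0,0],"claw":0},
  {"slide":[7,0,2],"turn":[0,0,0],"claw":0},
  {"slide":[7,0,2],"turn":[0,0,0],"claw":0},
  {"slide":[7,0,2],"turn":[0,0,0],"claw":0},
  {"slide":[5,0,4],"turn":[0,0,0],"claw":0},
  {"slide":[5,0,5],"turn":[0,0,0],"claw":0},
  {"slide":[3,0,5],"turn":[0,0,0],"claw":0},
  {"slide":[0,0,5],"turn":[0,0,0],"claw":0},
])

```text
time_s: 4.9
position: [547.7, -23.0, 146.7]
ee_rot: [0.093, -3.14, 0.0]
ft_force: [0.2, 0.4, 0.2]
finger_gap: -0.0
grasp_force: 0.1
```

>>> drive_tool([
  {"slide":[0,0,6],"turn":[0,0,0],"claw":0},
  {"slide":[0,0,6],"turn":[0,0,0],"claw":0},
  {"slide":[0,0,6],"turn":[0,0,0],"claw":0},
  {"slide":[0,0,6],"turn":[0,0,0],"claw":0},
  {"slide":[0,0,6],"turn":[0,0,0],"claw":0},
  {"slide":[0,0,4],"turn":[0,0,0],"claw":0},
  {"slide":[0,0,3],"turn":[0,0,0],"claw":0},
  {"slide":[0,0,0],"turn":[0,0,0],"claw":0},
])

```text
time_s: 5.57
position: [548.1, -22.9, 109.4]
ee_rot: [0.093, -3.139, -0.0]
ft_force: [0.4, -0.6, -0.4]
finger_gap: 0.2
grasp_force: 0.0
```

>>> drive_tool([
  {"slide":[0,0,2],"turn":[0,0,0],"claw":0},
  {"slide":[0,0,2],"turn":[0,0,0],"claw":0},
  {"slide":[0,0,0],"turn":[0,0,0],"claw":0},
])

```text
time_s: 5.82
position: [548.5, -23.0, 106.1]
ee_rot: [0.093, -3.14, 0.0]
ft_force: [0.2, -0.2, 0.4]
finger_gap: -0.1
grasp_force: 0.0
```

>>> drive_tool([
  {"slide":[0,0,2],"turn":[0,0,0],"claw":0},
  {"slide":[0,0,2],"turn":[0,0,0],"claw":0},
  {"slide":[0,0,0],"turn":[0,0,0],"claw":0},
])

```text
time_s: 6.07
position: [548.3, -23.0, 101.9]
ee_rot: [0.093, -3.14, -0.0]
ft_force: [-0.9, 0.2, 0.8]
finger_gap: 0.1
grasp_force: 0.0
```

>>> drive_tool([
  {"slide":[0,0,1.5],"turn":[0,0,0],"claw":0},
  {"slide":[0,0,1.5],"turn":[0,0,0],"claw":0},
  {"slide":[0,0,0],"turn":[0,0,0],"claw":0},
])

```text
time_s: 6.32
position: [548.3, -22.9, 99.0]
ee_rot: [0.093, -3.14, -0.0]
ft_force: [-0.1, -0.2, 0.1]
finger_gap: 0.0
grasp_force: 0.0
```

```bash
python3 - <<'E'
from h import *
s=robot.read_state();print(s['position'],s['ft_force'])
a=capture('scene');b=capture('side')
a=cv2.resize(a[160:380,200:420],(500,500),interpolation=2);b=cv2.resize(b[100:300,150:350],(500,500),interpolation=2)
cv2.imwrite('pics/c2.png',cv2.resize(np.hstack([a,b]),(800,400)))
E
```

```text
[548.3 -22.9  99. ] [-0.1 -0.2  0.1]
```

View pics/c2.png

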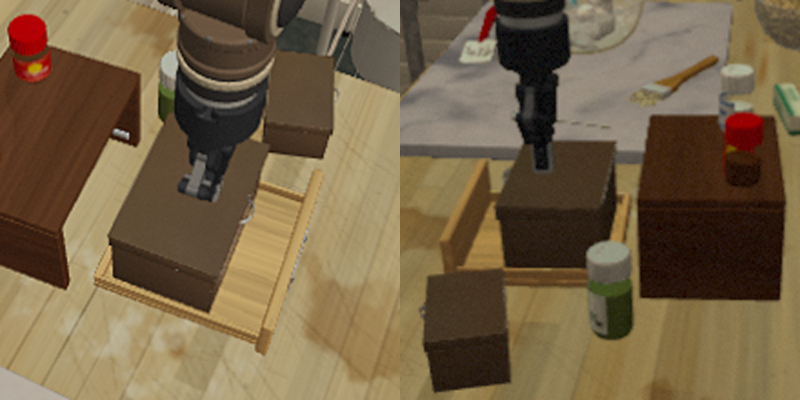

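The lid looks shut and the fingertip is just above it. I'll press gently to make sure.

>>> drive_tool([
  {"slide":[0,0,1.5],"turn":[0,0,0],"claw":0},
  {"slide":[0,0,1],"turn":[0,0,0],"claw":0},
  {"slide":[0,0,0],"turn":[0,0,0],"claw":0},
])

```text
time_s: 6.67
position: [549.7, -22.9, 98.5]
ee_rot: [-0.093, 3.137, -0.0]
ft_force: [-0.9, 0.0, 8.5]
finger_gap: 0.1
grasp_force: 4.1
```

>>> drive_tool([
  {"slide":[0,0,-20],"turn":[0,0,0],"claw":0},
  {"slide":[0,0,-25],"turn":[0,0,0],"claw":0},
  {"slide":[25,0,-10],"turn":[0,0,0],"claw":0},
  {"slide":[27,0,0],"turn":[0,0,0],"claw":0},
  {"slide":[27,0,0],"turn":[0,0,0],"claw":0},
  {"slide":[27,0,0],"turn":[0,0,0],"claw":0},
  {"slide":[27,0,0],"turn":[0,0,0],"claw":0},
  {"slide":[0,0,0],"turn":[0,0,0],"claw":0},
])

```text
time_s: 7.33
position: [411.4, -30.9, 151.9]
ee_rot: [0.092, -3.138, -0.0]
ft_force: [0.0, -0.2, -0.2]
finger_gap: 0.0
grasp_force: 0.0
```

>>> drive_tool([
  {"slide":[3,0,20],"turn":[0,0,0],"claw":0},
  {"slide":[3,0,25],"turn":[0,0,0],"claw":0},
  {"slide":[0,0,25],"turn":[0,0,0],"claw":0},
  {"slide":[0,0,25],"turn":[0,0,0],"claw":0},
  {"slide":[0,0,13],"turn":[0,0,0],"claw":0},
  {"slide":[0,0,0],"turn":[0,0,0],"claw":0},
])

```text
time_s: 7.83
position: [407.8, -31.0, 41.1]
ee_rot: [0.093, -3.136, -0.001]
ft_force: [-0.0, -0.3, 0.5]
finger_gap: 0.4
grasp_force: 0.0
```

```bash
python3 - <<'E'
from h import *
s=robot.read_state();print(s['position'],s['ft_force'])
a=capture('scene');b=capture('side')
a=cv2.resize(a[160:380,200:420],(500,500),interpolation=2);b=cv2.resize(b[100:300,120:320],(500,500),interpolation=2)
cv2.imwrite('pics/c3.png',cv2.resize(np.hstack([a,b]),(800,400)))
E
```

```text
[407.8 -31.   41.1] [-0.  -0.3  0.5]
```

View pics/c3.png

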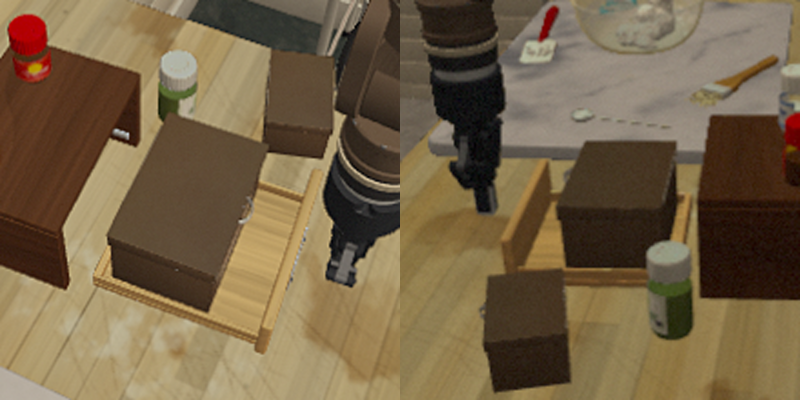

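The lid is fully shut, and the fingertips (scene crop 342,275) are squarely in front of the panel. Now I'll push the tray in.

>>> drive_tool([
  {"slide":[-6,0,0],"turn":[0,0,0],"claw":0},
  {"slide":[-6,0,0],"turn":[0,0,0],"claw":0},
  {"slide":[-6,0,0],"turn":[0,0,0],"claw":0},
  {"slide":[-4,0,0],"turn":[0,0,0],"claw":0},
  {"slide":[-4,0,0],"turn":[0,0,0],"claw":0},
  {"slide":[-4,0,0],"turn":[0,0,0],"claw":0},
  {"slide":[-4,0,0],"turn":[0,0,0],"claw":0},
  {"slide":[-5,0,0],"turn":[0,0,0],"claw":0},
])

```text
time_s: 8.6
position: [448.4, -28.8, 43.7]
ee_rot: [0.093, -3.139, -0.0]
ft_force: [-2.6, 0.1, 0.7]
finger_gap: 0.1
grasp_force: 1.0
```

>>> drive_tool([
  {"slide":[-6,0,0],"turn":[0,0,0],"claw":0},
  {"slide":[-6,0,0],"turn":[0,0,0],"claw":0},
  {"slide":[-6,0,0],"turn":[0,0,0],"claw":0},
  {"slide":[-6,0,0],"turn":[0,0,0],"claw":0},
  {"slide":[-6,0,0],"turn":[0,0,0],"claw":0},
  {"slide":[-6,0,0],"turn":[0,0,0],"claw":0},
  {"slide":[-6,0,0],"turn":[0,0,0],"claw":0},
  {"slide":[-6,0,0],"turn":[0,0,0],"claw":0},
])

```text
time_s: 9.27
position: [497.1, -25.9, 43.7]
ee_rot: [0.093, -3.14, -0.0]
ft_force: [-2.5, 1.0, -0.5]
finger_gap: 0.1
grasp_force: 1.0
```

>>> drive_tool([
  {"slide":[-6,0,0],"turn":[0,0,0],"claw":0},
  {"slide":[-6,0,0],"turn":[0,0,0],"claw":0},
  {"slide":[-6,0,0],"turn":[0,0,0],"claw":0},
  {"slide":[-6,0,0],"turn":[0,0,0],"claw":0},
  {"slide":[-6,0,0],"turn":[0,0,0],"claw":0},
  {"slide":[-6,0,0],"turn":[0,0,0],"claw":0},
  {"slide":[-6,0,0],"turn":[0,0,0],"claw":0},
  {"slide":[-6,0,0],"turn":[0,0,0],"claw":0},
])

```text
time_s: 9.93
position: [545.1, -23.2, 43.8]
ee_rot: [0.093, -3.14, -0.0]
ft_force: [-2.2, 1.5, 0.6]
finger_gap: -0.4
grasp_force: 1.0
```

>>> drive_tool([
  {"slide":[-5,0,0],"turn":[0,0,0],"claw":0},
  {"slide":[-5,0,0],"turn":[0,0,0],"claw":0},
  {"slide":[-5,0,0],"turn":[0,0,0],"claw":0},
  {"slide":[-5,0,0],"turn":[0,0,0],"claw":0},
  {"slide":[-5,0,0],"turn":[0,0,0],"claw":0},
  {"slide":[-5,0,0],"turn":[0,0,0],"claw":0},
  {"slide":[-4,0,0],"turn":[0,0,0],"claw":0},
  {"slide":[-2,0,0],"turn":[0,0,0],"claw":0},
])

```text
time_s: 10.6
position: [581.2, -21.1, 43.8]
ee_rot: [-0.093, 3.14, -0.0]
ft_force: [-1.7, 1.2, 0.3]
finger_gap: 0.2
grasp_force: 0.7
```

>>> drive_tool([
  {"slide":[-1.5,0,0],"turn":[0,0,0],"claw":0},
  {"slide":[-1.5,0,0],"turn":[0,0,0],"claw":0},
  {"slide":[-1.5,0,0],"turn":[0,0,0],"claw":0},
  {"slide":[0,0,0],"turn":[0,0,0],"claw":0},
])

```text
time_s: 10.93
position: [585.3, -20.9, 43.9]
ee_rot: [-0.093, 3.14, -0.0]
ft_force: [0.5, -0.3, 0.4]
finger_gap: 0.1
grasp_force: 0.1
```

>>> drive_tool([
  {"slide":[-1.5,0,0],"turn":[0,0,0],"claw":0},
  {"slide":[-1.5,0,0],"turn":[0,0,0],"claw":0},
  {"slide":[0,0,0],"turn":[0,0,0],"claw":0},
])

```text
time_s: 11.18
position: [588.3, -20.7, 43.9]
ee_rot: [-0.093, 3.14, -0.0]
ft_force: [-0.6, -0.6, 0.2]
finger_gap: -0.1
grasp_force: 0.3
```

>>> drive_tool([
  {"slide":[-1.2,0,0],"turn":[0,0,0],"claw":0},
  {"slide":[-1.2,0,0],"turn":[0,0,0],"claw":0},
  {"slide":[-1.2,0,0],"turn":[0,0,0],"claw":0},
])

```text
time_s: 11.43
position: [591.6, -20.5, 43.9]
ee_rot: [-0.093, 3.14, -0.0]
ft_force: [-1.5, -0.0, 0.4]
finger_gap: -0.3
grasp_force: 0.8
```

>>> drive_tool([
  {"slide":[-1,0,0],"turn":[0,0,0],"claw":0},
  {"slide":[-1,0,0],"turn":[0,0,0],"claw":0},
])

```text
time_s: 11.6
position: [593.6, -20.4, 43.9]
ee_rot: [-0.093, 3.14, -0.0]
ft_force: [-1.1, -0.7, 0.8]
finger_gap: -0.0
grasp_force: 0.8
```

>>> drive_tool([
  {"slide":[-1,0,0],"turn":[0,0,0],"claw":0},
  {"slide":[-1,0,0],"turn":[0,0,0],"claw":0},
])

```text
time_s: 11.77
position: [595.6, -20.2, 43.8]
ee_rot: [-0.093, 3.14, -0.0]
ft_force: [-0.9, -0.1, 0.5]
finger_gap: -0.3
grasp_force: 0.8
```

>>> drive_tool([
  {"slide":[-1,0,0],"turn":[0,0,0],"claw":0},
  {"slide":[-1,0,0],"turn":[0,0,0],"claw":0},
])

```text
time_s: 11.93
position: [597.6, -20.1, 43.8]
ee_rot: [-0.093, 3.14, -0.0]
ft_force: [-1.8, -0.4, 0.7]
finger_gap: -0.4
grasp_force: 0.8
```

>>> drive_tool([
  {"slide":[-0.8,0,0],"turn":[0,0,0],"claw":0},
  {"slide":[-0.8,0,0],"turn":[0,0,0],"claw":0},
])

```text
time_s: 12.1
position: [597.8, -20.0, 43.7]
ee_rot: [0.093, -3.138, 0.0]
ft_force: [-8.7, -0.7, 6.9]
finger_gap: 0.3
grasp_force: 4.6
```

```bash
python3 - <<'E'
from h import *
s=robot.read_state();print(s['position'],s['ft_force'])
a=capture('scene');b=capture('side')
a=cv2.resize(a[160:380,150:370],(500,500),interpolation=2);b=cv2.resize(b[100:300,150:350],(500,500),interpolation=2)
cv2.imwrite('pics/c4.png',cv2.resize(np.hstack([a,b]),(800,400)))
E
```

```text
[597.8 -20.   43.7] [-8.7 -0.7  6.9]
```

View pics/c4.png

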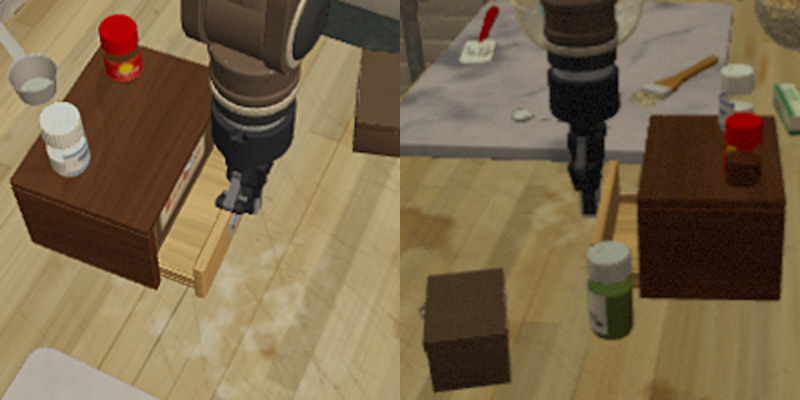

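The tray touched its stop at the predicted home position (TCP x of about 598) with about 9 N. Now I'll hold briefly and retreat.

>>> drive_tool([
  {"slide":[0,0,0],"turn":[0,0,0],"claw":0},
  {"slide":[0,0,0],"turn":[0,0,0],"claw":0},
  {"slide":[0,0,0],"turn":[0,0,0],"claw":0},
  {"slide":[2,0,0],"turn":[0,0,0],"claw":0},
  {"slide":[6,0,0],"turn":[0,0,0],"claw":0},
  {"slide":[20,0,0],"turn":[0,0,0],"claw":0},
  {"slide":[30,0,0],"turn":[0,0,0],"claw":0},
  {"slide":[30,0,0],"turn":[0,0,0],"claw":0},
])

```text
time_s: 12.87
position: [510.8, -25.0, 43.5]
ee_rot: [-0.094, 3.139, 0.0]
ft_force: [0.5, -0.3, 0.1]
finger_gap: -0.1
grasp_force: 0.0
```

>>> drive_tool([
  {"slide":[30,0,0],"turn":[0,0,0],"claw":0},
  {"slide":[30,0,-20],"turn":[0,0,0],"claw":0},
  {"slide":[0,0,-20],"turn":[0,0,0],"claw":0},
  {"slide":[0,0,0],"turn":[0,0,0],"claw":0},
])

```text
time_s: 13.2
position: [451.8, -28.8, 87.2]
ee_rot: [-0.092, 3.135, -0.0]
ft_force: [2.2, 1.0, 0.3]
finger_gap: -0.0
grasp_force: 0.0
```

```bash
python3 - <<'E'
from h import *
s=robot.read_state();print(s['position'],s['ft_force'])
a=capture('scene');b=capture('side')
a=cv2.resize(a[160:380,150:370],(500,500),interpolation=2);b=cv2.resize(b[100:300,150:350],(500,500),interpolation=2)
cv2.imwrite('pics/c5.png',cv2.resize(np.hstack([a,b]),(800,400)))
E
```

```text
[451.8 -28.8  87.2] [2.2 1.  0.3]
```

View pics/c5.png

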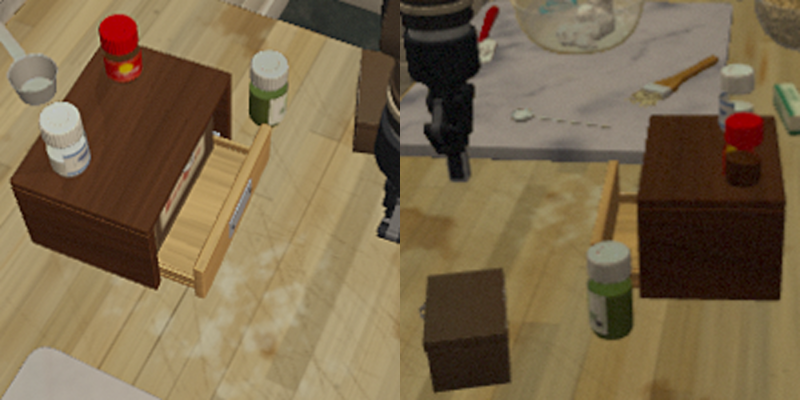

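The tray is in, the tin is inside the garage, the jars have not moved and the arm is clear. I'm handing in.

```bash
python3 -c "
from plant import ticket
print(ticket.job_done())"
```

```text
the job is handed in; nothing more can be done
None
```

I pushed the lid shut with the tray still out, then slid the tray gently to its stop (about 9 N) with the tin inside the garage and the jars untouched; the job is handed in, and no verdict was returned.

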